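# Swing the bench vice to zero and clamp it

### The job

The blue swivel vice has been left swung round with its clamp slack. With a fingertip, push the vice round on its base until its pointer is on the zero line, so that it stands square to its board, and then push the clamp lever clockwise until it is fully home, with the vice still on zero. Leave the other things on the bench where they are.

Things in the scene. Friction and masses are not known exactly. Their poses are not given: they have to be found in the camera images.
- vice_base: fixed base of the swivel vice, blue, on a plywood board 200 (x) x 250 (y) x 18 mm high; it never moves. Origin on the swivel axis, on the bench top; x points to the rear of the vice, y to its left (seen by someone standing at its front, where the spindle is), z up. On zero, the vice's slide lies along this x axis and its jaws along y
- vice (a joint): swing of the vice about the upright swivel axis, rad: 0 = pointer on the zero line; positive = clockwise seen from above, the front end standing to the left (+y of the base), to be pushed back to the right. While the clamp is slack it turns stiffly (0.6 N m: about 9 N at the front jaw's end) and stays where it is left; range -1.2 to 1.2
- front_jaw (a point): middle of the top face of the vice's front (moving) jaw, 67 mm in front of the swivel axis, 153 mm above the bench; turns with the vice, x along the slide to the rear, y along the jaw to the left. The jaw is 94 mm wide (y) and 40 mm thick (x); its flat upright end faces, 47 mm to either side of this point, reach 45 mm down from the top; nothing stands beside them
- spindle_head (a point): centre of the front face of the vice's steel spindle head, 164 mm in front of the swivel axis, 92 mm above the bench; turns with the vice. A 140 mm tommy bar crosses it, its left end raised (139 mm above the bench), its right end low (45 mm); the bar is stuck and does not turn
- pointer_tip (a point): tip of the small steel pointer on the left of the vice's turntable, 66 mm from the swivel axis, 40 mm above the bench; turns with the vice
- zero_mark (a point): outer part of the zero line, the long thick white line of the degree scale on the left of the base, 66 mm from the swivel axis, 37 mm above the bench; the scale lines are 10 degrees apart
- clamp (a joint): angle of the clamp lever about its upright screw, rad: grows clockwise seen from above from 0 (slack) to 1.4 (fully home, on its stop). It takes about 4 N at the ball when slack, rising to 5 N at home, and stays where it is left. Lever direction = base's x axis turned by -(0.6 + value) about z. A hard knock can still shift the clamped vice
- lever_pivot (a point): upright axis of the clamp lever, on a lug at the right of the base, 92 mm from the swivel axis; the point lies 60 mm above the bench
- lever_ball (a point): centre of the black ball, 23 mm across, at the end of the clamp lever, 95 mm from the lever's axis, 69 mm above the bench. A straight steel bar 11 mm thick runs from it to the hub at the pivot, falling to 58 mm above the bench. Slack, the lever points right and to the rear; it is pushed towards the front to close. Only the 18 mm board and the bench lie under it
- solder_reel: loose bystander, to be left alone: blue-flanged solder reel, 62 mm across, 40 mm tall, standing on one flange. Origin at the centre of its underside
- jig_block: loose bystander, to be left alone: drilled aluminium soldering block, 110 x 70 x 14 mm, lying flat. Origin at the centre of its underside
- side_cutters: loose bystander, to be left alone: pair of small side cutters with black handles, about 115 mm long, 17 mm high, lying flat. Origin at the centre of its underside
- screwdriver: loose bystander, to be left alone: blue-handled screwdriver, 170 mm long, lying flat. Origin at the centre of its underside
- flux_jar: loose bystander, to be left alone: small amber glass jar with a black lid, 42 mm across, 45 mm tall. Origin at the centre of its underside
- gear_motor: loose bystander, to be left alone: small yellow gear motor with a steel can, about 52 mm long, 24 mm high. Origin at the centre of its underside
- iron_rest: loose bystander, to be left alone: aluminium bar 70 x 28 x 12 mm with a white upright rod 82 mm high at one end. Origin at the centre of its underside

How it is judged:
By the outcome, as a careful person would: the job done as asked, in the order asked, and still so for the second after the job is handed in, with the robot touching nothing.
It also fails if it takes over 58 s, if anything falls off the work surface, if the arm or the gripper's body presses on something with over 40 N, if the wrist force passes 120 N, or if a joint passes its speed limit or range.

### The arm

A 6-joint arm with a two-finger parallel gripper is mounted at the origin on the work surface. World frame = base frame: x ahead of the robot, y to its left, z up, the work surface at z = 0. Lengths are in m, angles in rad, forces in N, time in s.
With the tool pointing down it reaches from about 0.275 to 0.75 m from the base axis. Payload 10.2 kg.
Tool frame: the origin (TCP) lies on the front face of the gripper's body, between the roots of the fingers; the fingertips stand 64 mm ahead of it and the grasp point (between the pads) lies 45 mm ahead of it; z points along the fingers, y is the line along which they close (so a half turn about z gives the same grasp; the last joint's range is limited). The gripper opens to 88 mm and grips with 3 to 60 N. Pads are 18 mm wide; open, the fingers measure 123 mm over their backs; the gripper's body (75 mm by 187 mm) begins 45 mm behind the grasp point.
Start: joints at [0.957, 0.313, 1.498, -0, 1.331, -0.223], TCP at [0.2, 0.485, 0.303] pointing down, gripper open.
Joint ranges: [-2.94, 2.94], [-0.97, 2.17], [0.19, 2.56], [-1.23, 4.37], [0.02, 3.11], [-2.88, 2.88]. Speed limits (rad/s): [2.39, 2.39, 3.01, 3.14, 3.14, 3.14].

### API

Orientations are given as a unit quaternion [w, x, y, z].
In Python, from workcell import bot gives the robot as it stands.
- The arm moves only by the shell command python3 -m pendant 'ROWS' [FORCE]. ROWS is JSON, one flat list of numbers, 5 for each row, row after row: the closure, from 0 (fully open) to 1 (shut), then the shift along the tool's x, y, z in m, then the turn about the tool's z in degrees. In form: [hand, x, y, z, spin, hand, x, y, z, spin, ...]. A call has 1 to 12 rows; each row is the pose to reach, as a shift and turn from the pose commanded when the call began, along the tool's axes at that moment; what a row does not reach only later rows make up. A row lasts 1/10 s, in which the tool goes at most 50 mm and 8.59 degrees, less where a joint would pass 70% of its speed; a pose out of reach is approached as far as the arm can. A call with a gripper value outside its range is refused whole. The fingers move at their own pace and stop on an object; FORCE is the grip in N (left out, the last holds). Time passes only in rows, so rows that repeat a pose let the fingers close. It gives the time, the measured TCP pose, the force, the opening and the grip force at its end, in the units of the state.
- bot.get_state(): the state, without advancing time (a new reading comes with each control period).
- bot.capture(name): name is "scene" or "top" or "wrist"; returns the picture (400x640x3 uint8, red, green, blue); there is no depth.
- bot.camera_params(name): a dict with "intrinsics" (3x3 intrinsics, pixels), "xyz" and "rotation" of the camera in the world; the wrist camera has in their place "tool_from_camera" (4x4, takes a point from camera to tool coordinates, whose origin is the TCP and whose axes are the flange's). Camera axes: x right, y down, z forward; pixel columns grow to the right and rows downward; lengths in m; the calibration is good to about 2 mm. A picture is of the moment at which its call begins: read the wrist's pose just before it. camera_params takes no time and is no camera call.
- bot.close_job(): hands the job in; it is judged then, once.
Trained networks look in the newest picture that a camera, given by its name, has taken for a name from the list of things; names that differ only in an ending like _2 or _b are one class to them, and where a whole thing is asked for, a point or a joint stands for the part that bears it (a point fixed in the world has none). Each returns a list of dicts, best first, with "conf" (0 to 1); they miss things now and then, are a little off and sometimes report something else, mostly with a low value. They report only what shows in the picture. A call takes as long as a camera call.
- bot.search_frame(name, camera): "extent" ([left, top, right, bottom] in pixels, round what is visible of it).
- bot.masks_of(name, camera): "mask" (400x640 bool, what is visible of it) and "extent" ([left, top, right, bottom] in pixels, round what is visible of it).
The state is a dict: "clock": time; "joint_pos": joint angles; "qvel": joint speeds; "joint_efforts": joint torques, N m; "tool_pos": TCP position; "ee_rot": TCP orientation; "ft_force": force on the tool from outside, world axes, zero at the start; "torque": the same for the moment, N m; "grip_width": finger opening in m; "gripper_force": force on a finger pad.
Only numpy, scipy, OpenCV 4.12 (cv2) and the standard library are available. Lean on these libraries where they do the work, as an engineer would, in place of code of your own. Each camera call takes 0.05 s, during which the arm holds its last target. There are 200 camera calls.

## Working session

There is one attempt and no reset: what is moved stays moved. The work goes in short steps, Python scripts to look and compute and a shell command to move; the robot and the scene stay as the last step left them, time stands still between calls to the robot, and variables do not carry over. Pictures are saved under pics/ and viewed, at most 10 in all, crops included, and the job is handed in when it is done.

```bash
mkdir -p pics; ls; python3 - <<'E'
from workcell import bot
import cv2,numpy as np
s=bot.get_state();print(s)
for c in("scene","top"):
    im=bot.capture(c);cv2.imwrite(f"pics/{c}0.png",im[:,:,::-1])
    p=bot.camera_params(c);print(c,p)
    for n in("vice_base","front_jaw","spindle_head","pointer_tip","zero_mark","lever_pivot","lever_ball"):
        print(n,[(np.round(d["extent"]).tolist(),round(d["conf"],2)) for d in bot.search_frame(n,c)[:2]])
print(bot.camera_params("wrist"))
E
```

```text
pics
{'clock': 0.0, 'joint_pos': array([ 9.56670587e-01,  3.13448907e-01,  1.49840351e+00, -2.04456140e-06,
        1.33098975e+00, -2.23368870e-01]), 'qvel': array([ 0.00215953, -0.00018201, -0.00068617, -0.00245741, -0.00151922,
       -0.00060711]), 'joint_efforts': array([ 1.41272198e-03, -4.02204609e+01, -2.52261114e+01,  6.94760657e-02,
        3.53576127e-02, -1.16232427e-04]), 'tool_pos': array([0.19987139, 0.48529776, 0.30217421]), 'ee_rot': array([-2.53129630e-04,  1.94137507e-01,  9.80974127e-01, -5.71181851e-04]), 'ft_force': array([ 0.4848187 , -0.20036156,  0.34252701]), 'torque': array([-0.0495597 ,  0.01715551, -0.00586025]), 'gripper_force': 0.0, 'grip_width': 0.08812009904961143}
scene {'intrinsics': array([[504.91490784,   0.        , 320.20135288],
       [  0.        , 504.91490784, 197.90474423],
       [  0.        ,   0.        ,   1.        ]]), 'xyz': array([1.54875254, 0.29095911, 0.73047855]), 'rotation': array([-0.31328642,  0.54142915,  0.68099539, -0.3807248 ])}
vice_base [([248.0, 173.0, 377.0, 271.0], 0.62)]
front_jaw [([286.0, 172.0, 375.0, 243.0], 0
[... 928 characters left out ...]
0, 160.0, 372.0, 278.0], 0.9)]
lever_pivot [([245.0, 158.0, 372.0, 280.0], 0.86), ([395.0, 138.0, 413.0, 156.0], 0.74)]
lever_ball [([336.0, 160.0, 373.0, 208.0], 0.8)]
{'intrinsics': array([[350.89349571,   0.        , 317.8139064 ],
       [  0.        , 350.89349571, 199.4911419 ],
       [  0.        ,   0.        ,   1.        ]]), 'tool_from_camera': array([[-1.36436970e-03, -9.48414530e-01, -3.17029996e-01,
         8.34914386e-02],
       [ 9.99998713e-01, -1.56155941e-03,  3.67907415e-04,
        -4.33969491e-04],
       [-8.43989910e-04, -3.17029086e-01,  9.48415440e-01,
        -8.22166493e-02],
       [ 0.00000000e+00,  0.00000000e+00,  0.00000000e+00,
         1.00000000e+00]])}
```

```bash
python3 - <<'E'
import cv2
im=cv2.imread("pics/top0.png")
cv2.imwrite("pics/top0c.png",cv2.resize(im[120:300,200:420],None,fx=3.3,fy=3.3,interpolation=cv2.INTER_CUBIC))
E
```

```text
(no output)
```

View pics/top0c.png

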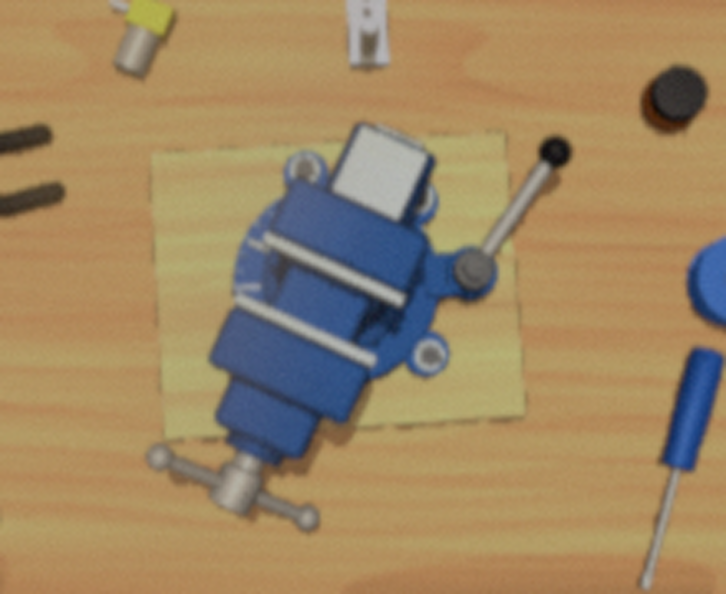

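View pics/scene0.png

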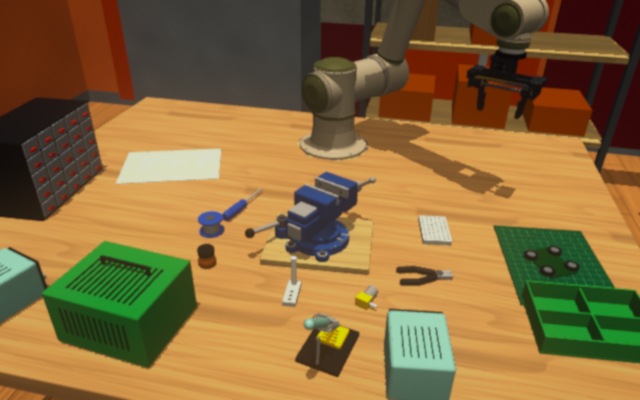

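View pics/top0.png

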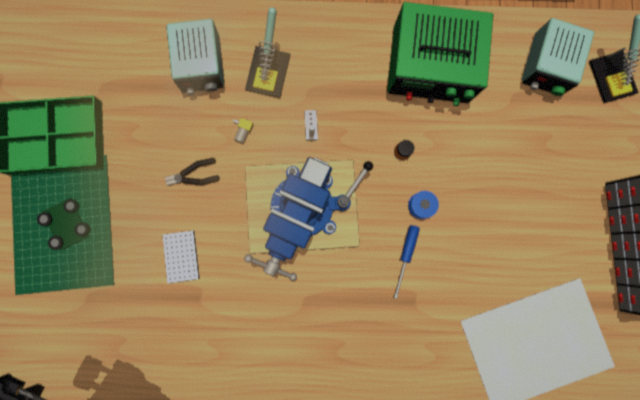

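The vice's front points toward the robot and is swung left by about 0.45 rad. In the crop, the lever ball is at (554,152), the hub at (474,270), and the board corners at (150,152), (505,130), (524,415) and (165,440). The spindle head is at about (233,490).

```bash
cat > h.py <<'E'
import numpy as np, cv2
from workcell import bot
from scipy.spatial.transform import Rotation as R
def cam(name):
    p=bot.camera_params(name); K=p["intrinsics"]
    if name=="wrist":
        s=bot.get_state(); q=s["ee_rot"]; Rt=R.from_quat([q[1],q[2],q[3],q[0]]).as_matrix(); T=p["tool_from_camera"]
        return K,Rt@T[:3,:3],s["tool_pos"]+Rt@T[:3,3]
    q=p["rotation"]; q=np.array(q)
    return K,(R.from_quat([q[1],q[2],q[3],q[0]]).as_matrix() if q.shape==(4,) else q),p["xyz"]
def at_z(C,uv,z):
    K,Rm,t=C; d=Rm@np.linalg.solve(K,[uv[0],uv[1],1]); return t+d*(z-t[2])/d[2]
def proj(C,P):
    K,Rm,t=C; c=Rm.T@(np.asarray(P)-t); c=K@c; return c[:2]/c[2]
E
python3 - <<'E'
from h import *
C=cam("top")
f=lambda u,v,z:at_z(C,(200+(u+.5)/3.3-.5,120+(v+.5)/3.3-.5),z)
cs=np.array([f(*p,.018) for p in [(150,152),(505,130),(524,415),(165,440)]])
print("board",cs.round(4),cs.mean(0)); 
x=(cs[0]-cs[3]+cs[1]-cs[2])/2; y=(cs[0]-cs[1]+cs[3]-cs[2])/2
print(np.linalg.norm(x),np.linalg.norm(y),"yaw",np.arctan2(x[1],x[0]),np.arctan2(-y[0],y[1]))
ball=f(554,152,.069);hub=f(474,268,.068);print("ball",ball,"hub",hub,np.linalg.norm((ball-hub)[:2]),"lever ang",np.arctan2(*(ball-hub)[1::-1]))
for n,p,z in [("bolt1",(306,170),.035),("bolt2",(430,355),.035),("spindle",(225,500),.092),("tomL",(158,456),.139),("tomR",(308,518),.045),("jawFL",(236,297),.153),("jawFR",(376,360),.153),("rearjL",(266,236),.153),("rearjR",(405,300),.153)]:
    print(n,f(*p,z).round(4))
E
```

```text
board [[ 0.6591  0.2143  0.018 ]
 [ 0.6806 -0.0335  0.018 ]
 [ 0.482  -0.049   0.018 ]
 [ 0.4599  0.197   0.018 ]] [0.57039678 0.08219555 0.018     ]
0.19963729772892544 0.24788692431153503 yaw 0.08234530857242944 0.08809381202586077
ball [ 0.65709516 -0.06173381  0.069     ] hub [ 0.5779904  -0.00930028  0.068     ] 0.09490436712251217 lever ang -0.5853463224972252
bolt1 [0.6463 0.1048 0.035 ]
bolt2 [0.5211 0.0173 0.035 ]
spindle [0.4235 0.1494 0.092 ]
tomL [0.4514 0.1877 0.139 ]
tomR [0.4105 0.0973 0.045 ]
jawFL [0.5487 0.1421 0.153 ]
jawFR [0.5122 0.056  0.153 ]
rearjL [0.5865 0.1248 0.153 ]
rearjR [0.5491 0.0391 0.153 ]
```

```bash
python3 -m pendant '[1,-0.045,-0.016,0,7, 1,-0.09,-0.032,0,14, 1,-0.135,-0.048,0,21, 1,-0.18,-0.064,0,28, 1,-0.225,-0.08,0,35, 1,-0.27,-0.096,0,42, 1,-0.315,-0.112,0,49, 1,-0.36,-0.128,0,56, 1,-0.41,-0.1457,0,62.74, 1,-0.41,-0.1457,0,62.74, 1,-0.41,-0.1457,0,62.74, 1,-0.41,-0.1457,0,62.74]' 20
python3 - <<'E'
from h import *
s=bot.get_state();q=s["ee_rot"];M=R.from_quat([q[1],q[2],q[3],q[0]]).as_matrix()
print(M.round(3),s["tool_pos"],s["grip_width"],s["joint_pos"].round(2))
im=bot.capture("wrist");cv2.imwrite("pics/w1.png",im[:,:,::-1])
C=cam("wrist")
ax=np.array([.570,.082,0]);B=R.from_euler('z',.085).as_matrix()
for th in(.486,):
    for n,p in (("axis",(0,0,.04)),("zero",(0,.066,.037)),("zin",(0,.05,.037)),("boardRL",(.1,.125,.018)),("pivot",(0,-.092,.06))): print(n,proj(C,ax+B@p).round())
    V=B@R.from_euler('z',-th).as_matrix()
    for n,p in (("ptr",(0,.066,.04)),("jawC",(-.067,0,.153)),("jFL",(-.087,.047,.153)),("jRL",(-.047,.047,.153)),("jRR",(-.047,-.047,.153)),("spin",(-.164,0,.092))): print(n,proj(C,ax+V@p).round())
E
```

```text
clock: 2.0
tool_pos: [0.5229, 0.1953, 0.3028]
ee_rot: [-0.0, 0.676, 0.737, -0.0]
ft_force: [-0.2, -0.7, -0.2]
grip_width: 0.0005
gripper_force: 0.0
[[-0.086  0.996 -0.   ]
 [ 0.996  0.086  0.   ]
 [ 0.    -0.    -1.   ]] [0.52292279 0.19527204 0.30275959] 0.0005424563156781013 [0.15 0.39 1.39 0.   1.36 0.06]
axis [352. 272.]
zero [354. 215.]
zin [353. 229.]
boardRL [448. 157.]
pivot [351. 352.]
ptr [383. 223.]
jawC [291. 310.]
jFL [295. 251.]
jRL [343. 274.]
jRR [287. 363.]
spin [200. 226.]
```

View pics/w1.png

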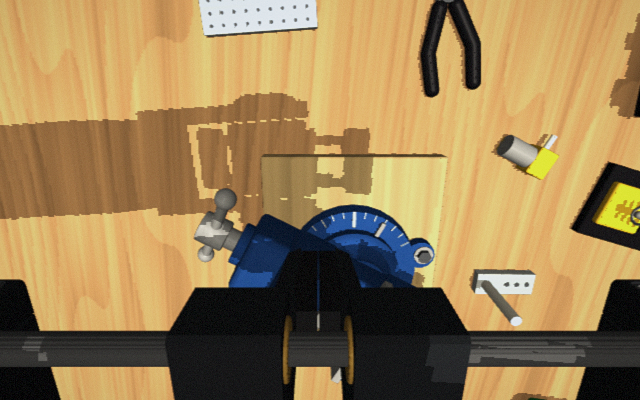

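The scale shows clearly: the thick zero line is at (354,218) and the pointer at about (379,231), where my model predicts them. Next I lower the closed fingertips beside the jaw's left end and push partway.

```bash
python3 -m pendant '[1,0,0,0.045,0, 1,0,0,0.09,0, 1,0,0,0.115,0, 1,0,0,0.115,0, 1,0,0,0.115,0]'
python3 -m pendant '[1,-0.012,0,0,0, 1,-0.02,0,0,0, 1,-0.024,0,0,0, 1,-0.028,-0.002,0,0, 1,-0.032,-0.005,0,0, 1,-0.036,-0.009,0,0, 1,-0.04,-0.013,0,0, 1,-0.044,-0.017,0,0, 1,-0.048,-0.021,0,0, 1,-0.0515,-0.0245,0,0, 1,-0.0515,-0.0245,0,0, 1,-0.0515,-0.0245,0,0]'
python3 - <<'E'
from h import *
ax=np.array([.570,.082,0]);B=R.from_euler('z',.085).as_matrix()
s=bot.get_state();print((B.T@(s["tool_pos"]-ax)).round(4),s["ft_force"])
im=bot.capture("wrist");C=cam("wrist")
for n,p in (("zero",(0,.066,.037)),("zin",(0,.05,.037))): print(n,proj(C,ax+B@p).round(1))
for th in(0,.1,.2): print("ptr",th,proj(C,ax+B@R.from_euler('z',-th).as_matrix()@[0,.066,.04]).round(1))
cv2.imwrite("pics/w2.png",im[:,:,::-1])
E
```

```text
clock: 2.55
tool_pos: [0.5235, 0.1953, 0.189]
ee_rot: [0.0, 0.676, 0.737, 0.001]
ft_force: [0.2, -0.4, 0.7]
grip_width: 0.0005
gripper_force: 0.0
clock: 3.75
tool_pos: [0.503, 0.1415, 0.1883]
ee_rot: [-0.001, 0.677, 0.736, 0.0]
ft_force: [-3.6, 6.3, 1.9]
grip_width: 0.0007
gripper_force: 3.0
[-0.0617  0.065   0.1883] [-3.57979677  6.29225134  1.92766338]
zero [406.6 204.9]
zin [404.9 225.9]
ptr 0 [407.7 206.3]
ptr 0.1 [417.1 206.7]
ptr 0.2 [426.3 208.1]
```

View pics/w2.png

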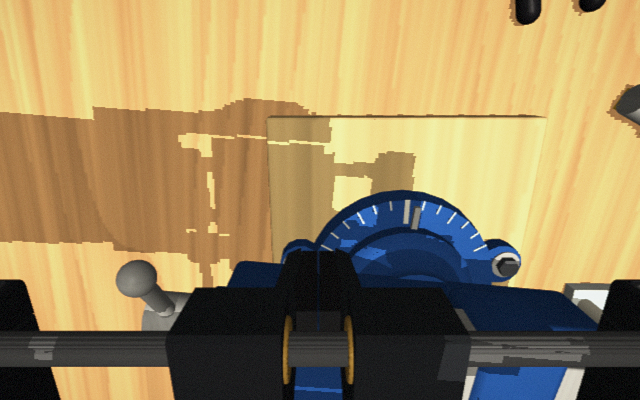

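The white zero line is at (407,210) and the pointer at (416,217), so about 0.1 rad remains, as predicted. I'll push most of the rest, then check a magnified crop.

```bash
python3 -m pendant '[1,-0.002,-0.001,0,0, 1,-0.004,-0.002,0,0, 1,-0.006,-0.003,0,0, 1,-0.0075,-0.004,0,0, 1,-0.0075,-0.004,0,0, 1,-0.0075,-0.004,0,0]'
cat > look.py <<'E'
from h import *
import sys
ax=np.array([.570,.082,0]);B=R.from_euler('z',.085).as_matrix()
s=bot.get_state();print((B.T@(s["tool_pos"]-ax)).round(4),s["ft_force"])
im=bot.capture("wrist");C=cam("wrist")
# rectify: base-plane patch z=.038, 0.1 mm/px; column = x_base, row down = -y_base
W=700;u,v=np.meshgrid(np.arange(W),np.arange(500))
P=np.stack([(u-W/2)*1e-4,.078-v*1e-4,np.full(u.shape,.0375)],-1)@B.T+ax
K,Rm,t=C;c=(P-t)@Rm@K.T;m=(c[...,:2]/c[...,2:]).astype(np.float32)
cv2.imwrite(sys.argv[1],cv2.remap(im,m,None,cv2.INTER_CUBIC)[:,:,::-1])
E
python3 look.py pics/w3.png
```

```text
clock: 4.4
tool_pos: [0.4993, 0.1341, 0.1882]
ee_rot: [-0.002, 0.677, 0.736, 0.0]
ft_force: [-5.3, 7.7, 3.2]
grip_width: 0.0003
gripper_force: 4.5
[-0.066   0.058   0.1882] [-5.33709844  7.67103445  3.17314981]
```

View pics/w3.png

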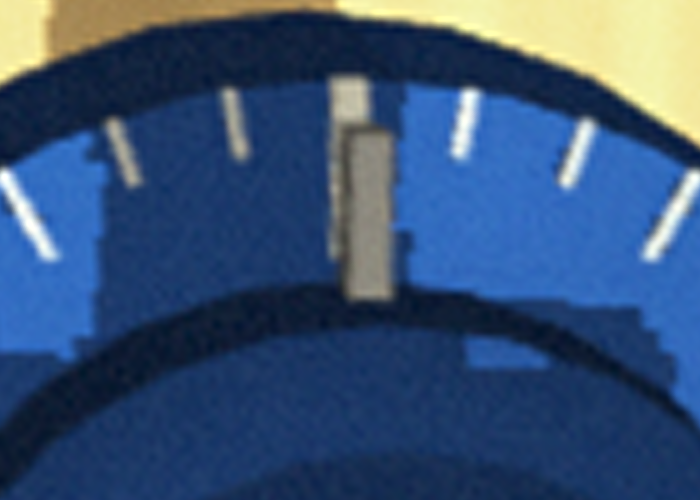

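The zero line is centred at column 350 and the pointer at about 370. About 7 px of that is parallax, because the pointer stands above the scale, so roughly 1.3 mm remains.

```bash
python3 -m pendant '[1,-0.0007,-0.0003,0,0, 1,-0.0015,-0.0007,0,0, 1,-0.0015,-0.0007,0,0, 1,-0.0015,-0.0007,0,0]'
python3 look.py pics/w4.png
```

```text
clock: 4.85
tool_pos: [0.4987, 0.1329, 0.1882]
ee_rot: [-0.002, 0.676, 0.736, 0.001]
ft_force: [-6.6, 11.5, 3.3]
grip_width: 0.0006
gripper_force: 5.8
[-0.0667  0.0568  0.1882] [-6.6228396  11.47488095  3.27166942]
```

View pics/w4.png

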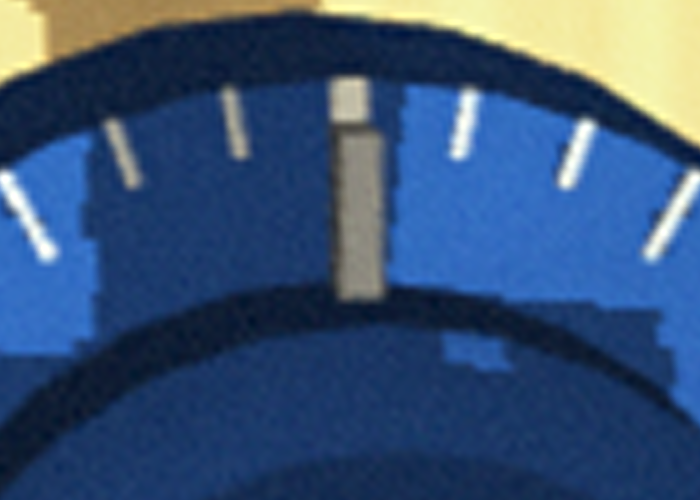

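Pointer and line now nearly coincide, with the pointer at 361 and parallax expected at about 8–10 px. I'll nudge slightly, back off, and look from the mirrored side so the parallax cancels.

```bash
python3 -m pendant '[1,-0.0003,-0.0001,0,0, 1,-0.0003,-0.0001,0,0, 1,-0.0003,-0.0001,0,0, 1,0.01,0,0,0, 1,0.035,0,0,0, 1,0.035,0,0,0, 1,0.035,0,0,0]'
cp look.py look2.py; cat >> look2.py <<'E'
g=cv2.remap(im,m,None,cv2.INTER_CUBIC).astype(float)
# grey/white (unsaturated) columns: red channel share high vs blue
for nm,r0,r1 in(("line",85,112),("ptr",150,190),("ptr",190,270)):
    p=(g[r0:r1,280:440,0]/(g[r0:r1,280:440,2]+20)).mean(0); p/=p.max(); on=np.where(p>.5*(1+p.min()))[0]+280
    print(nm,on.min(),on.max(),(on.min()+on.max())/2)
E
python3 look2.py pics/w5.png
python3 -m pendant '[1,0,0.044,0,0, 1,0,0.088,0,0, 1,0,0.132,0,0, 1,0,0.132,0,0, 1,0,0.132,0,0]'
python3 look2.py pics/w6.png
python3 -c "
import cv2,numpy as np
a=cv2.imread('pics/w5.png')[40:330];b=cv2.imread('pics/w6.png')[40:330];cv2.imwrite('pics/w56.png',np.vstack([a,b]))"
```

```text
clock: 5.6
tool_pos: [0.4968, 0.1665, 0.188]
ee_rot: [0.0, 0.676, 0.737, 0.0]
ft_force: [0.3, 0.5, -1.1]
grip_width: 0.0007
gripper_force: 0.0
[-0.0658  0.0904  0.188 ] [ 0.34594727  0.47095553 -1.13994795]
line 329 368 348.5
ptr 332 381 356.5
ptr 332 381 356.5
clock: 6.15
tool_pos: [0.6282, 0.1769, 0.1869]
ee_rot: [-0.0, 0.677, 0.736, -0.001]
ft_force: [-0.8, -0.1, -0.3]
grip_width: 0.0003
gripper_force: 0.0
[0.0661 0.0896 0.1869] [-0.76112321 -0.08070265 -0.29909892]
line 327 367 347.0
ptr 307 365 336.0
ptr 307 363 335.0
```

View pics/w56.png

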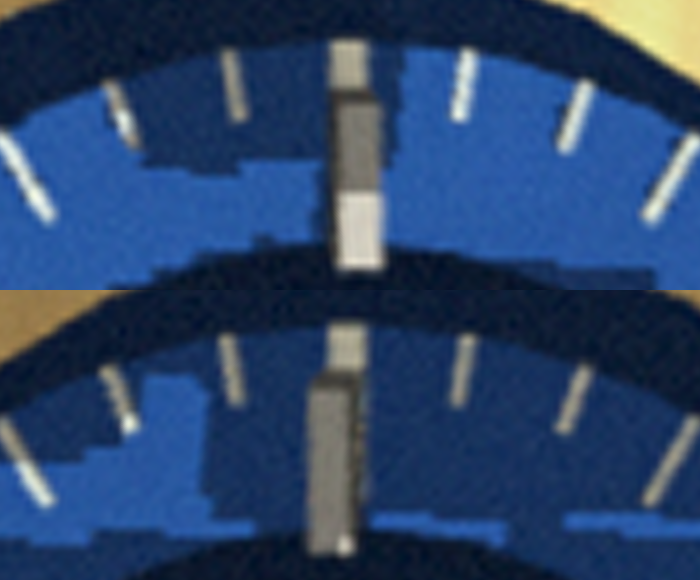

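Pointer offset from the line is +10 px from one side and −16 px from the other, averaging about −3 px. That puts the vice within about 0.3° of zero. Now over the vice to the left side of the clamp lever.

```bash
python3 -m pendant '[1,0,0,-0.04,0, 1,0,0,-0.07,0, 1,-0.04,0.004,-0.07,0, 1,-0.08,0.008,-0.07,0, 1,-0.12,0.012,-0.07,0, 1,-0.16,0.016,-0.07,0, 1,-0.202,0.019,-0.07,0, 1,-0.202,0.019,-0.07,0, 1,-0.202,0.019,-0.07,0]'
python3 - <<'E'
from h import *
ax=np.array([.570,.082,0]);B=R.from_euler('z',.085).as_matrix()
s=bot.get_state();print((B.T@(s["tool_pos"]-ax)).round(4))
im=bot.capture("wrist");cv2.imwrite("pics/w7.png",im[:,:,::-1])
im=bot.capture("scene");cv2.imwrite("pics/s7.png",im[:,:,::-1])
C=cam("scene")
for d in bot.search_frame("lever_ball","scene")[:2]:
    e=d["extent"];print(d["conf"],e)
    u=(e[0]+e[2])/2,(e[1]+e[3])/2
p=at_z(C,(e[0]+5,(e[1]+e[3])/2),.069);print("leftmost ball?",(B.T@(p-ax)).round(4))
for n,pp in(("ball v=0",(.0784,-.1457,.069)),("ball .07",(.0746,-.1506,.069)),("finger tip now",(.085,-.1125,.2)),("finger goal",(.085,-.1125,.048))):print(n,proj(C,ax+B@pp).round())
E
python3 -c "
import cv2,numpy as np
a=cv2.imread('pics/s7.png')[140:300,180:400];cv2.imwrite('pics/s7c.png',cv2.resize(a,None,fx=3.5,fy=3.5))"
```

```text
clock: 7.1
tool_pos: [0.6634, -0.0223, 0.2581]
ee_rot: [-0.0, 0.677, 0.736, 0.0]
ft_force: [1.2, 0.4, -0.8]
grip_width: 0.0009
gripper_force: 0.0
[ 0.0842 -0.1118  0.2581]
0.89 [244.6, 213.1, 286.9, 239.9]
leftmost ball? [ 0.051  -0.1578  0.069 ]
ball v=0 [252. 234.]
ball .07 [250. 233.]
finger tip now [263. 186.]
finger goal [266. 244.]
```

View pics/s7c.png

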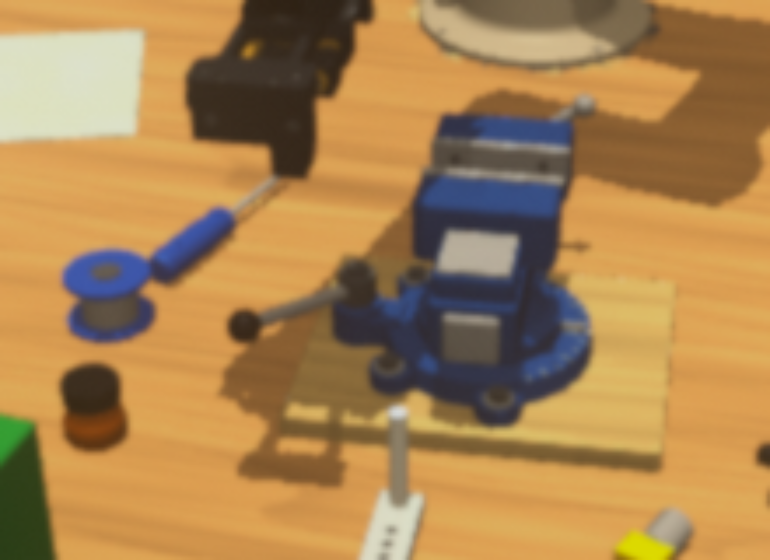

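The ball is at crop (245,325), which is pixel (250,233) and agrees with the computed position. The fingertip is above and to the rear-left of the lever. Descending, then sweeping along the arc.

```bash
python3 -m pendant '[1,0,0,0.045,0, 1,0,0,0.09,0, 1,0,0,0.125,0, 1,0,0,0.146,0, 1,0,0,0.146,0, 1,0,0,0.146,0]'
python3 - <<'E'
from h import *
ax=np.array([.570,.082,0]);B=R.from_euler('z',.085).as_matrix()
s=bot.get_state();t=B.T@(s["tool_pos"]-ax);print(t.round(4),s["ft_force"])
for f in(.65,.8,.9,1.,1.1,1.2,1.3,1.4,1.5,1.6,1.7,1.8,1.9,2.0,2.03):
    c,n=np.cos(f),np.sin(f);o=.0055+.0175*n+.009*abs(c);x=.078*c+o*n;y=-.092-.078*n+o*c
    print(f,"tool x,y:",round(y-t[1],4),round(x-t[0],4))
E
```

```text
clock: 7.85
tool_pos: [0.6645, -0.021, 0.1128]
ee_rot: [0.0, 0.676, 0.737, 0.0]
ft_force: [0.3, 0.0, 1.4]
grip_width: 0.0004
gripper_force: 0.0
[ 0.0854 -0.1107  0.1128] [0.33310203 0.0023332  1.41258569]
0.65 tool x,y: -0.01 -0.0093
0.8 tool x,y: -0.0204 -0.0136
0.9 tool x,y: -0.027 -0.0175
1.0 tool x,y: -0.0334 -0.0222
1.1 tool x,y: -0.0394 -0.0276
1.2 tool x,y: -0.045 -0.0338
1.3 tool x,y: -0.0499 -0.0407
1.4 tool x,y: -0.0541 -0.0482
1.5 tool x,y: -0.0575 -0.0564
1.6 tool x,y: -0.06 -0.0645
1.7 tool x,y: -0.0618 -0.0717
1.8 tool x,y: -0.0629 -0.0792
1.9 tool x,y: -0.0632 -0.087
2.0 tool x,y: -0.0627 -0.095
2.03 tool x,y: -0.0624 -0.0974
```

```bash
python3 -m pendant '[1,-0.005,-0.005,0,0, 1,-0.01,-0.009,0,0, 1,-0.015,-0.0115,0,0, 1,-0.02,-0.0136,0,0, 1,-0.027,-0.0175,0,0, 1,-0.0334,-0.0222,0,0, 1,-0.0394,-0.0276,0,0, 1,-0.045,-0.0338,0,0, 1,-0.05,-0.0407,0,0, 1,-0.0541,-0.0482,0,0, 1,-0.0575,-0.0564,0,0, 1,-0.0575,-0.0564,0,0]'
python3 - <<'E'
from h import *
ax=np.array([.570,.082,0]);B=R.from_euler('z',.085).as_matrix()
s=bot.get_state();t=B.T@(s["tool_pos"]-ax);print(t.round(4),B.T@s["ft_force"])
im=bot.capture("top");cv2.imwrite("pics/t8.png",im[:,:,::-1])
E
```

```text
clock: 9.05
tool_pos: [0.6121, -0.0825, 0.1123]
ee_rot: [-0.001, 0.677, 0.736, 0.001]
ft_force: [-2.3, 10.0, 1.9]
grip_width: 0.0008
gripper_force: 4.6
[ 0.028  -0.1675  0.1123] [-1.40489569 10.14592418  1.8852211 ]
```

```bash
python3 - <<'E'
from h import *
ax=np.array([.570,.082,0]);B=R.from_euler('z',.085).as_matrix()
t=np.array([.0289,-.1682])  # commanded pose
for f in(1.5,1.6,1.7,1.8,1.9,2.0,2.04,2.08):
    c,n=np.cos(f),np.sin(f);o=.0055+.0175*n+.009*abs(c);x=.066*c+o*n;y=-.092-.066*n+o*c
    print(f,"tool x,y:",round(y-t[1],4),round(x-t[0],4))
for cn in("top","scene"):
    bot.capture(cn);C=cam(cn)
    for d in bot.search_frame("lever_ball",cn)[:3]:
        print(cn,d["conf"],np.round(d["extent"]))
    for f in(1.2,1.4,1.5,1.6): print(f,proj(C,ax+B@[.095*np.cos(f),-.092-.095*np.sin(f),.069]).round(),end=' ')
E
```

```text
1.5 tool x,y: 0.012 -0.0007
1.6 tool x,y: 0.0095 -0.0076
1.7 tool x,y: 0.0077 -0.0136
1.8 tool x,y: 0.0063 -0.02
1.9 tool x,y: 0.0057 -0.0266
2.0 tool x,y: 0.0057 -0.0335
2.04 tool x,y: 0.0059 -0.0363
2.08 tool x,y: 0.0063 -0.0391
top 0.58 [276. 157. 334. 281.]
1.2 [382. 183.] 1.4 [385. 191.] 1.5 [386. 195.] 1.6 [387. 199.] scene 0.49 [255. 214. 290. 228.]
1.2 [242. 222.] 1.4 [242. 217.] 1.5 [242. 215.] 1.6 [243. 213.]
```

```bash
python3 -m pendant '[1,0.006,0.003,0,0, 1,0.012,0.003,0,0, 1,0.012,0.003,0,0, 1,0.012,-0.0007,0,0, 1,0.0108,-0.004,0,0, 1,0.0095,-0.0076,0,0, 1,0.0077,-0.0136,0,0, 1,0.0077,-0.0136,0,0]'
python3 - <<'E'
from h import *
ax=np.array([.570,.082,0]);B=R.from_euler('z',.085).as_matrix()
s=bot.get_state();t=B.T@(s["tool_pos"]-ax);print(t.round(4),B.T@s["ft_force"])
E
```

```text
clock: 10.1
tool_pos: [0.599, -0.0774, 0.1122]
ee_rot: [0.001, 0.677, 0.736, 0.001]
ft_force: [3.0, 3.9, -0.4]
grip_width: 0.0005
gripper_force: 1.8
[ 0.0153 -0.1613  0.1122] [ 3.28846021  3.67818437 -0.43113401]
```

```bash
python3 -m pendant '[1,-0.0007,-0.003,0,0, 1,-0.0014,-0.0064,0,0, 1,-0.0017,-0.0097,0,0, 1,-0.002,-0.013,0,0, 1,-0.002,-0.0165,0,0, 1,-0.002,-0.0199,0,0, 1,-0.002,-0.0199,0,0, 1,-0.002,-0.0199,0,0]'
python3 - <<'E'
from h import *
ax=np.array([.570,.082,0]);B=R.from_euler('z',.085).as_matrix()
s=bot.get_state();t=B.T@(s["tool_pos"]-ax);print(t.round(4),B.T@s["ft_force"])
E
```

```text
clock: 10.9
tool_pos: [0.5799, -0.0814, 0.1125]
ee_rot: [0.002, 0.677, 0.736, 0.001]
ft_force: [6.8, 1.9, 0.6]
grip_width: 0.0006
gripper_force: 2.6
[-0.004  -0.1637  0.1125] [6.93120263 1.26845586 0.56455048]
```

```bash
for i in 1; do python3 -m pendant '[1,0,-0.0014,0,0, 1,0,-0.0028,0,0, 1,0.0003,-0.0028,0,0]'; done; python3 -m pendant '[1,0.0003,-0.0015,0,0, 1,0.0003,-0.0015,0,0]'; python3 -m pendant '[1,0.0003,-0.0015,0,0, 1,0.0003,-0.0015,0,0]'
```

```text
clock: 11.2
tool_pos: [0.5773, -0.0815, 0.1126]
ee_rot: [0.002, 0.677, 0.736, 0.001]
ft_force: [7.9, -0.6, -0.3]
grip_width: 0.0003
gripper_force: 3.4
clock: 11.4
tool_pos: [0.5765, -0.0813, 0.1128]
ee_rot: [0.003, 0.677, 0.736, 0.002]
ft_force: [12.3, 0.6, -2.5]
grip_width: 0.0008
gripper_force: 5.2
clock: 11.6
tool_pos: [0.5759, -0.0812, 0.1129]
ee_rot: [0.004, 0.677, 0.736, 0.003]
ft_force: [18.7, 2.1, -5.4]
grip_width: 0.0003
gripper_force: 8.1
```

The force climbed from 8 to 19 N with almost no motion, so the lever is on its stop. I'll retreat and check.

```bash
python3 -m pendant '[1,0,0.006,0,0, 1,0,0.015,0,0, 1,0,0.015,-0.04,0, 1,0,0.015,-0.085,0, 1,0,0.015,-0.13,0, 1,0.04,0.03,-0.145,0, 1,0.085,0.04,-0.145,0, 1,0.13,0.05,-0.145,0, 1,0.175,0.06,-0.145,0, 1,0.22,0.07,-0.145,0, 1,0.253,0.075,-0.145,0, 1,0.253,0.075,-0.145,0]'
python3 -m pendant '[1,0,0,0.04,0, 1,0,0,0.07,0, 1,0,0,0.07,0, 1,0,0,0.07,0]'
python3 look2.py pics/w9.png
python3 -m pendant '[1,0,0,-0.045,0, 1,0.04,0,-0.08,0, 1,0.085,0,-0.1,0, 1,0.1,0,-0.1,0, 1,0.1,0,-0.1,0]'
python3 - <<'E'
from h import *
ax=np.array([.570,.082,0]);B=R.from_euler('z',.085).as_matrix()
im=bot.capture("top");C=cam("top")
for d in bot.search_frame("lever_ball","top")[:3]: print(d["conf"],np.round(d["extent"]))
for f in(1.8,1.9,2.0): print(f,proj(C,ax+B@[.095*np.cos(f),-.092-.095*np.sin(f),.069]).round(1))
a=cv2.resize(im[130:300,215:435],None,fx=2.6,fy=2.6,interpolation=cv2.INTER_CUBIC)[:,:,::-1]
w=cv2.imread("pics/w9.png")[50:330]; w=cv2.resize(w,None,fx=.55,fy=.55)
o=np.zeros((a.shape[0]+w.shape[0],a.shape[1],3),np.uint8);o[:a.shape[0]]=a;o[a.shape[0]:,:w.shape[1]]=w;cv2.imwrite("pics/f.png",o)
E
```

```text
clock: 12.8
tool_pos: [0.626, 0.1816, 0.2562]
ee_rot: [-0.001, 0.675, 0.738, -0.0]
ft_force: [1.2, -0.1, 0.2]
grip_width: 0.0004
gripper_force: 0.0
clock: 13.2
tool_pos: [0.6269, 0.177, 0.1876]
ee_rot: [0.0, 0.677, 0.736, 0.0]
ft_force: [-0.1, 0.8, 0.7]
grip_width: 0.0004
gripper_force: 0.0
[0.0647 0.0899 0.1876] [-0.06505429  0.75451854  0.66124679]
line 339 379 359.0
ptr 319 375 347.0
ptr 320 374 347.0
clock: 13.75
tool_pos: [0.6176, 0.2792, 0.2882]
ee_rot: [0.001, 0.675, 0.737, 0.001]
ft_force: [-0.8, -0.5, -0.0]
grip_width: 0.0001
gripper_force: 0.0
0.68 [334. 193. 390. 220.]
1.8 [386.3 208.1]
1.9 [385.4 212.3]
2.0 [384.1 216.4]
```

View pics/f.png

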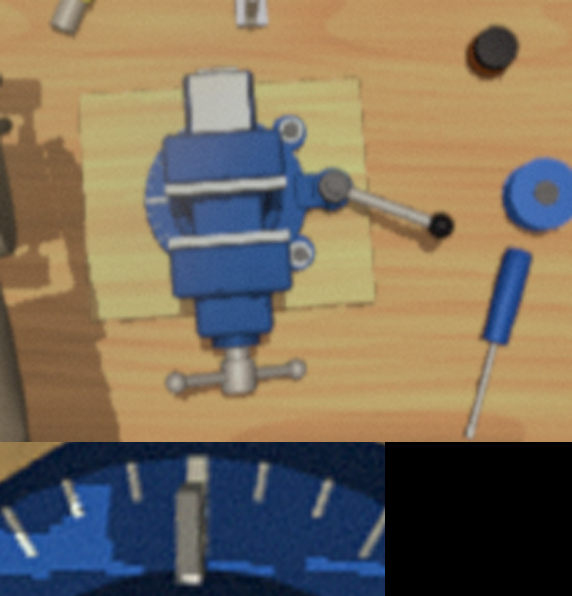

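The ball is at pixel (384,216.5), which matches the fully home prediction (384.1,216.4). The pointer sits −12 px from the line, the same as before clamping, so the vice is still on zero. The bystanders in view look undisturbed.

```bash
python3 -c "
from workcell import bot
print(bot.close_job())"
```

```text
the job is handed in; nothing more can be done
None
```

I pushed the vice round to zero (within about 0.3° by camera) and then the clamp lever fully home against its stop; the vice stayed on zero, the bystanders in the final view looked undisturbed, and I handed the job in at about 14 s.

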